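Slide a sheet blank along the riser shelf so its end can be taken

TASK

The worker at the pipe vice needs the white plastic sheet blank, but it lies flat on the steel riser shelf where its edges cannot be got hold of. With your fingers only pushing, square the blank up with its long edge against the shelf's back upstand, and slide it along until about 4 cm of it sticks out over the end of the shelf on the vice's side. It stays flat on the shelf throughout - do not pick it up or let it drop - and leave the bowl, beaker and rasp where they are; finish with the hand clear.

Things in the scene. Friction and masses are not known exactly. Their poses are not given: they have to be found in the camera images.
- blank: Plain white polypropylene sheet blank, loose, lying flat on the shelf: 100 mm (its x) by 160 mm (its y) by 6 mm thick, about 90 g. Origin at the centre of its underside, z up. Its long edges run along its y axis, which starts within 0.3 rad of the shelf's y axis.
- ledge: Steel riser shelf, fixed. Origin on the bench, z up, y along the shelf, x to its back (away from the robot). Flat top 80 mm above the bench, x from -110 (front edge, no rim) to +100 mm (inner face of the back upstand), y from -210 to +210 mm, both ends open. Upstand full length, 10 mm thick, to 112 mm above the bench. Blank against the upstand: its origin is at x = +50 mm.
- vice: Grey pipe vice fixed on the bench off the left or right end of the shelf, with a white plaster leg cast on its pipe, lying roughly along x. Origin on the bench: vice and cast reach 170 mm to its -x, 260 to +x, 80 to either side. Cast 115 mm thick, axis 115 mm above the bench; the vice, 100 mm to -x of the origin, is 240 mm high.
- crate: Blue plastic crate with odds and ends in it, fixed on the bench off the other end of the shelf, 300 (x) by 200 (y) by 120 mm high; origin under its centre.
- bowl: Black rubber mixing bowl with set plaster in it, loose on the bench in front of the shelf, 100 mm across, 55 mm high; origin under its centre. To be left alone.
- beaker: Clear plastic beaker, loose, standing on the bench behind the shelf, 68 mm across the mouth, 90 mm high; origin under its centre. To be left alone.
- rasp: Plaster rasp with a wooden handle, loose, lying on the bench in front of the shelf roughly along y, 250 mm long (y from -125 to +125), 26 mm wide and 26 mm high; origin at bench height under its middle. To be left alone.
There are look-alikes about, which are no part of the job. What is meant by the blank is not pink or turquoise, and is the smaller of those in its own colour.

How it is judged:
At the end, for the whole second after the job is handed in: The blank lies flat and still on the shelf, 25 to 55 mm of it sticking out over the shelf's end on the vice's side, its long edge against the back upstand (its middle within 6 mm of it, square within 0.06 rad) (((y of vice in the frame of ledge above 0 m and y of blank in the frame of ledge between 0.155 and 0.185 m) or (y of vice in the frame of ledge below 0 m and y of blank in the frame of ledge between -0.185 and -0.155 m)) and x of blank in the frame of ledge above 0.044 m and angle between the y axis of blank and the y axis of ledge, either way round below 0.06 rad and z of blank in the frame of ledge between 0.076 and 0.084 m and angle between blank's own z axis and vertical below 0.04 rad and linear speed of blank below 0.01 m/s); the robot touches nothing.
It fails at once if the blank is lifted more than 15 mm off the shelf (z of blank in the frame of ledge above 0.095 m).
It fails at once if the blank falls or sags off the shelf (z of blank in the frame of ledge below 0.065 m).
It fails at once if the blank is tipped up (angle between blank's own z axis and vertical above 0.2 rad).
It fails at once if the bowl, the beaker or the rasp is moved more than 20 mm or lifted (distance of any of bowl, beaker, rasp from where it was at the start of the episode above 0.02 m).
It also fails if it takes over 51 s, if anything falls off the work surface, if the arm or the gripper's body presses on something with over 40 N, if the wrist force passes 120 N, or if a joint passes its speed limit or range.

ROBOT

A 6-joint arm with a two-finger parallel gripper is mounted at the origin on the work surface. World frame = base frame: x ahead of the robot, y to its left, z up, the work surface at z = 0. Lengths are in m, angles in rad, forces in N, time in s.
With the tool pointing down it reaches from about 0.35 to 1 m from the base axis. Payload 7.1 kg.
Tool frame: the origin (TCP) lies between the finger pads; the fingertips stand 22 mm ahead of it and the grasp point (between the pads) lies 3 mm ahead of it; x points along the fingers, y is the direction in which the jaws open and shut, and the axes are right-handed (so a half turn about x gives the same grasp; the last joint's range is limited). The gripper opens to 85 mm and grips with 20 to 120 N. Pads are 22 mm wide; open, the fingers measure 114 mm over their backs; the gripper's body (76 mm by 85 mm) begins 54 mm behind the grasp point. The pads swing forward as they close: fully open they stand 13 mm farther back than shut.
Start: joints at [1.091, 0.423, 1.63, -0, 1.089, -0.019], TCP at [0.278, 0.56, 0.253] pointing down, gripper open.
Joint ranges: [-3, 3], [-0.9, 2.11], [0.09, 2.58], [-1.31, 4.45], [0.11, 2.69], [-2.54, 2.54]. Speed limits (rad/s): [2.39, 2.39, 3.01, 3.14, 3.14, 3.14].

INTERFACE

Orientations are given as a rotation vector (axis times angle).
In Python, from rig import manip gives the robot as it stands. The module is installed in compiled form; this text tells all that it offers. Calls block until the motion is done:
- manip.move_to(position, orientation): joint-space move of the TCP to a pose.
- manip.servo_line(position, orientation=None, rate=0.15): straight line of the TCP; orientation=None keeps the orientation; rate is the mean speed in m/s.
- manip.set_joints(angles): joint-space move.
- manip.command_gripper(opening, f_grip=None): finger opening in m; f_grip is the grip in N (None keeps the last); returns when the fingers have stopped.
- manip.hold(seconds).
- manip.solve_ik(position, orientation): joint angles nearest the present ones, or None.
- manip.camera(name): name is "side" or "top"; returns a dict with "image" (400x640x3 uint8, red, green, blue), "fx", "fy", "cx", "cy" (pixels), "cam_to_world" (4x4, takes a point from camera to world coordinates). Camera axes: x right, y down, z forward; pixel columns grow to the right and rows downward; lengths in m; the calibration is good to about 2 mm. A picture is of the moment at which its call begins. There is no depth.
A pose or a line that the arm cannot do raises manip.IKError and nothing moves.
- manip.sign_off(): hands the job in, once; it reports no verdict.
Readings, each from a call of its own:
- manip.get_time(): time.
- manip.get_joint_positions(): joint angles.
- manip.get_joint_vel(): joint speeds.
- manip.get_tau(): joint torques, N m.
- manip.get_position(): TCP position.
- manip.get_ee_rot(): TCP orientation.
- manip.get_contact_force(): force on the tool from outside, world axes, zero at the start.
- manip.get_torque(): the same for the moment, N m.
- manip.get_width(): finger opening in m.
Only numpy, scipy, OpenCV 4.12 (cv2) and the standard library are available. Lean on these libraries where they do the work, as an engineer would, in place of code of your own. Each camera call takes 0.05 s, during which the arm holds its last target.

## Working session

There is one attempt and no reset: what is moved stays moved. The work goes in short steps, each a Python script; the robot and the scene stay as the last script left them, time stands still between calls to the robot, and variables do not carry over. Pictures are saved under pics/ and viewed, and the job is handed in when it is done.

```bash
mkdir -p pics; python3 - <<'E'
from rig import manip
import cv2, numpy as np
np.set_printoptions(precision=4,suppress=True)
for n in("top","side"):
    c=manip.camera(n); cv2.imwrite(f"pics/{n}0.png",c["image"][:,:,::-1]); print(n,c["fx"],c["fy"],c["cx"],c["cy"]); print(c["cam_to_world"])
print(manip.get_time(),manip.get_ee_rot(),manip.get_position())
E
```

```text
top 442.9526077604136 442.9526077604136 322.8077450118432 190.73660004127822
[[ 0.0112 -0.9983  0.0571  0.4423]
 [-0.9999 -0.0114 -0.0039  0.0108]
 [ 0.0046 -0.057  -0.9984  1.3167]
 [ 0.      0.      0.      1.    ]]
side 427.8203185409186 427.8203185409186 318.5449277998724 199.48972799660297
[[ 0.8713 -0.2622  0.4148 -0.0469]
 [-0.4905 -0.4421  0.7509 -1.0448]
 [-0.0135 -0.8578 -0.5139  0.7878]
 [ 0.      0.      0.      1.    ]]
0.1 [ 0.3603  1.5407 -0.3624] [0.2777 0.5594 0.2526]
```

View pics/top0.png

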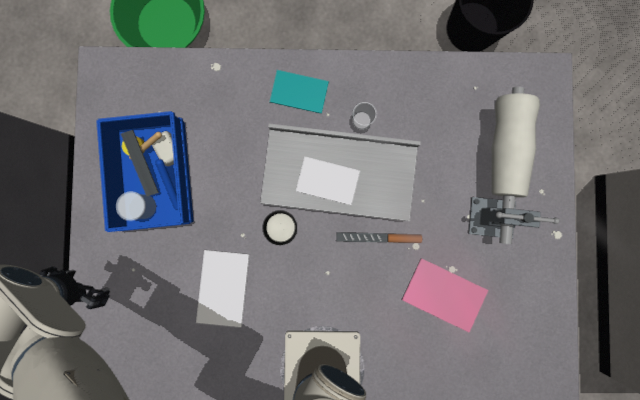

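View pics/side0.png

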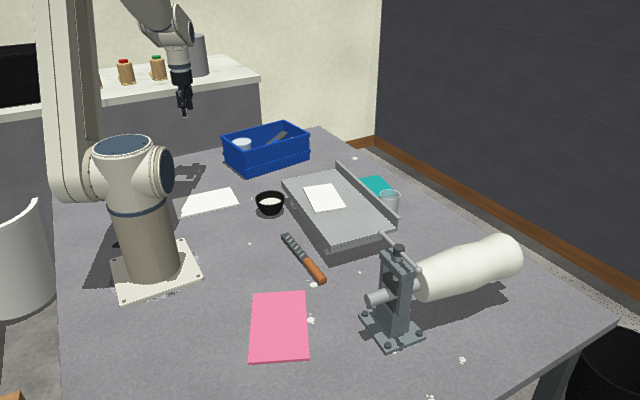

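The top view shows the blank on the shelf at about (328,181) and the vice to the right (world −y). The bowl is at (280,228), the rasp runs from (337,237) to (421,239), and the beaker is at (362,118). Next I'll measure the blank and the shelf.

```bash
cat > h.py <<'E'
from rig import manip
import cv2, numpy as np
np.set_printoptions(precision=4,suppress=True)
def ray(c,uv,z):
    uv=np.atleast_2d(np.asarray(uv,float)); T=c["cam_to_world"]
    d=np.c_[(uv[:,0]-c["cx"])/c["fx"],(uv[:,1]-c["cy"])/c["fy"],np.ones(len(uv))]@T[:3,:3].T
    o=T[:3,3]; return o+d*((z-o[2])/d[:,2])[:,None]
def proj(c,P):
    T=c["cam_to_world"]; p=(np.atleast_2d(P)-T[:3,3])@T[:3,:3]
    return np.c_[p[:,0]/p[:,2]*c["fx"]+c["cx"],p[:,1]/p[:,2]*c["fy"]+c["cy"]]
def blankrect(c,roi=(255,425,125,222)):
    im=c["image"]; x0,x1,y0,y1=roi
    m=np.zeros(im.shape[:2],np.uint8); s=im[y0:y1,x0:x1]
    m[y0:y1,x0:x1]=((s.min(2)>195)*255)
    n,l,st,ce=cv2.connectedComponentsWithStats(m)
    k=1+np.argmax(st[1:,4]); cnt=cv2.findContours((l==k).astype(np.uint8),cv2.RETR_EXTERNAL,cv2.CHAIN_APPROX_NONE)[0][0][:,0]
    W=ray(c,cnt,0.086)[:,:2]
    r=cv2.minAreaRect((W*1000).astype(np.float32))
    b=cv2.boxPoints(r)/1000
    e=b[1]-b[0],b[2]-b[1]; e=max(e,key=np.linalg.norm); a=np.arctan2(e[1],e[0])
    return np.array(r[0])/1000,np.array(r[1])/1000,(a-np.pi/2+np.pi/2)%np.pi-np.pi/2,st[k]
E
python3 - <<'E'
from h import *
c=manip.camera("top"); print(blankrect(c))
im=c["image"][:,:,::-1]
cv2.imwrite("pics/z1.png",cv2.resize(im[105:245,250:430],None,fx=4.2,fy=4.2,interpolation=cv2.INTER_CUBIC))
s=manip.camera("side"); im=s["image"][:,:,::-1]
cv2.imwrite("pics/z2.png",cv2.resize(im[145:285,240:440],None,fx=4,fy=4,interpolation=cv2.INTER_CUBIC))
E
```

```text
(array([ 0.5427, -0.0064]), array([0.1589, 0.0986]), np.float32(-0.23980749), array([ 296,  157,   64,   48, 2009], dtype=int32))
```

```bash
ls -la pics
```

```text
total 1436
drwxr-xr-x 2 agent agent   4096 Dec  6 06:04 .
drwxr-xr-x 3 agent agent   4096 Dec  6 06:04 ..
-rw-r--r-- 1 agent agent 368338 Dec  6 06:04 side0.png
-rw-r--r-- 1 agent agent 336947 Dec  6 06:03 top0.png
-rw-r--r-- 1 agent agent 305862 Dec  6 06:04 z1.png
-rw-r--r-- 1 agent agent 443146 Dec  6 06:04 z2.png
```

View pics/z1.png

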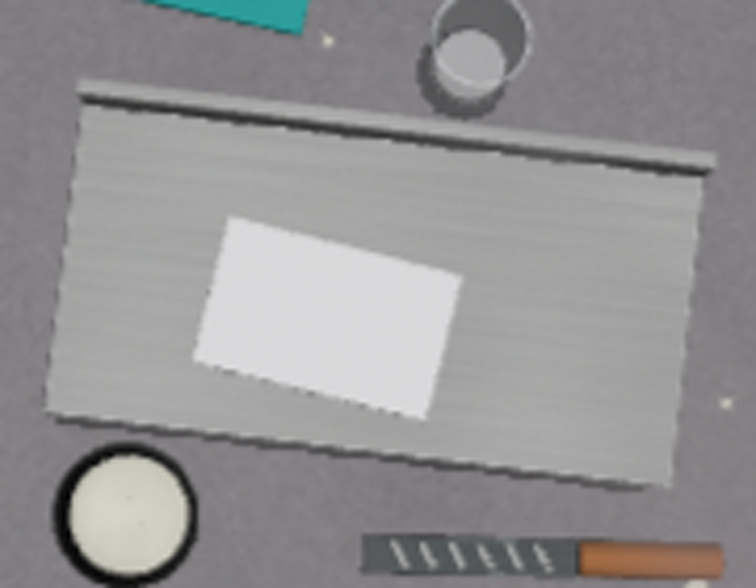

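View pics/z2.png

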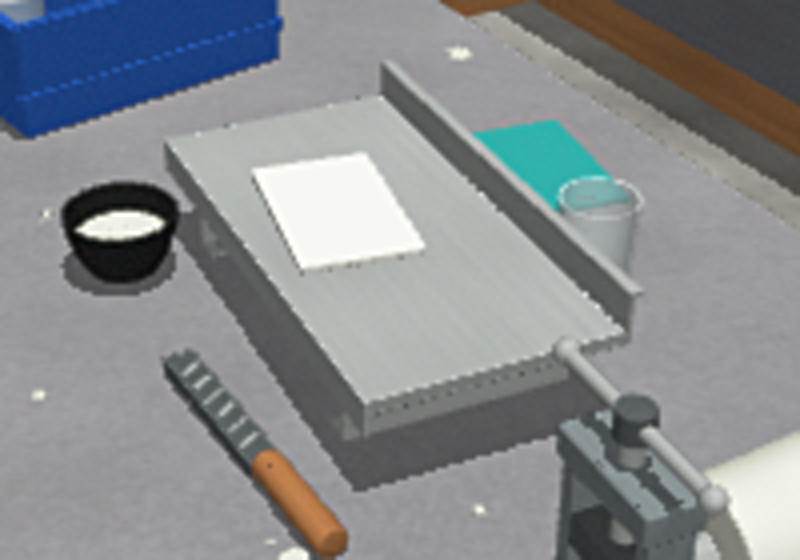

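```bash
python3 - <<'E'
from h import *
from scipy.optimize import least_squares
c=manip.camera("top"); s=manip.camera("side")
z1=lambda a:np.array(a)/4.2+np.array([250,105])-.4
z2=lambda a:np.array(a)/4+np.array([240,145])-.4
L=np.array([[-.11,.21,.08],[-.11,-.21,.08],[.1,.21,.08],[.1,-.21,.08],[.11,.21,.112],[.11,-.21,.112]])
pt=z1([[46,411],[670,486],[80,104],[703,176],[80,80],[716,153]])
ps=z2([[166,146],[364,405],[380,97],[626,332],[384,63],[640,292]])
def W(p):
    R=np.array([[np.cos(p[2]),-np.sin(p[2]),0],[np.sin(p[2]),np.cos(p[2]),0],[0,0,1]]); return L@R.T+[p[0],p[1],0]
for nm,f in(("top",lambda p:(proj(c,W(p))-pt).ravel()),("side",lambda p:(proj(s,W(p))-ps).ravel()),("both",lambda p:np.r_[(proj(c,W(p))-pt).ravel(),(proj(s,W(p))-ps).ravel()])):
    r=least_squares(f,[.55,-.03,-.1]); print(nm,r.x); print(r.fun.reshape(-1,2))
p=r.x
print(ray(c,pt[:4],.08))
ctr,sz,yaw,_=blankrect(c)
d=ctr-p[:2]; C,S=np.cos(p[2]),np.sin(p[2])
print("blank in ledge",C*d[0]+S*d[1],-S*d[0]+C*d[1],yaw-p[2])
# blank from side: corners
bs=z2([[251,169],[367,153],[424,246],[304,269]]); q=ray(s,bs,.086); print(q, q.mean(0)[:2])
# bowl/beaker/rasp
print("bowl",ray(c,z1([[126,513]]),.055),"rasp",ray(c,z1([[362,555],[722,561]]),.02),"beaker",ray(c,z1([[481,38]]),.09))
print("vice bar tip side",ray(c,[[555,221]],.2), "bar in top")
E
```

```text
top [ 0.5638 -0.0392 -0.1047]
[[-0.6705  0.6815]
 [ 0.3288  0.2654]
 [ 0.4607 -0.2564]
 [ 0.264  -0.1773]
 [-0.4497 -0.4066]
 [ 0.0809 -0.1253]]
side [ 0.5614 -0.0449 -0.1018]
[[-1.3485 -1.2439]
 [-0.2425  0.4185]
 [-0.5177 -0.4934]
 [ 0.2784  0.2833]
 [ 1.0191 -0.4111]
 [ 0.6704  0.2191]]
both [ 0.5636 -0.0405 -0.1034]
[[-0.1752  0.8471]
 [ 0.8471  0.2374]
 [ 0.8557 -0.1046]
 [ 0.6814 -0.2154]
 [-0.0492 -0.2515]
 [ 0.5044 -0.1648]
 [-1.2389 -1.9539]
 [-0.5183 -0.6874]
 [-0.5299 -1.1015]
 [-0.1472 -0.6365]
 [ 1.0018 -0.9997]
 [ 0.2305 -0.6748]]
[[ 0.4783  0.1793  0.08  ]
 [ 0.4332 -0.2356  0.08  ]
 [ 0.6844  0.1605  0.08  ]
 [ 0.6408 -0.2578  0.08  ]]
blank in ledge -0.02426217269693618 0.03170264605990878 -0.13638404582487035
[[ 0.5134  0.0806  0.086 ]
 [ 0.6114  0.0548  0.086 ]
 [ 0.5724 -0.0969  0.086 ]
 [ 0.476  -0.0784  0.086 ]] [ 0.5433 -0.01  ]
bowl [[0.4107 0.1274 0.055 ]] rasp [[ 0.3825 -0.0336  0.02  ]
 [ 0.3811 -0.2837  0.02  ]] beaker [[ 0.7302 -0.1074  0.09  ]]
vice bar tip side [[ 0.4364 -0.5798  0.2   ]] bar in top
```

```bash
cat >> h.py <<'E'
from scipy.spatial.transform import Rotation as Ro
PX,PY,PT=0.5637,-0.0400,-0.1035
RL=np.array([[np.cos(PT),-np.sin(PT)],[np.sin(PT),np.cos(PT)]])
def W(x,y,z): return np.r_[RL@[x,y]+[PX,PY],z]
def inL(p): return RL.T@(np.asarray(p)[:2]-[PX,PY])
def ori(lx,ly):  # jaw dir in ledge frame
    y=np.r_[RL@[lx,ly],0]; x=np.array([0,0,-1.]); return Ro.from_matrix(np.c_[x,y,np.cross(x,y)]).as_rotvec()
def F(): 
    f=np.asarray(manip.get_contact_force()); return np.r_[RL.T@f[:2],f[2]]
def st(t=""):
    p=manip.get_position(); print(t,"t%.2f"%manip.get_time(),inL(p),round(p[2],4),"F",F(),"w",round(manip.get_width(),4))
def snap(n,name,crop=None,k=1):
    c=manip.camera(n); im=c["image"][:,:,::-1]
    if crop: im=im[crop[2]:crop[3],crop[0]:crop[1]]
    cv2.imwrite(f"pics/{name}.png",cv2.resize(im,None,fx=k,fy=k,interpolation=cv2.INTER_CUBIC)); return c
def bl(c,**k):
    ctr,sz,yaw,s=blankrect(c,**k); print("blank",inL(ctr),yaw-PT,sz)
E
python3 - <<'E'
from h import *
Rt=Ro.from_rotvec(manip.get_ee_rot()).as_matrix(); print(Rt)
for s in(1,-1):
  for a in((0,s),(s,0)): 
    print(a,[manip.solve_ik(W(*p),ori(*a)) for p in((-.1,.032,.15),(.045,.15,.2))])
s=1 if Rt[1,1]>=0 else -1
E
```

```text
[[-0.0002  0.4447  0.8957]
 [-0.0005  0.8957 -0.4447]
 [-1.     -0.0005 -0.    ]]
(0, 1) [array([-0.0208,  0.3593,  2.0431, -0.    ,  0.7392, -1.4881]), array([ 0.1472,  0.4956,  1.6503,  0.    ,  0.9958, -1.3201])]
(1, 0) [array([-0.0208,  0.3593,  2.0431, -0.    ,  0.7392,  0.0827]), array([ 0.1472,  0.4956,  1.6503, -0.    ,  0.9958,  0.2507])]
(0, -1) [array([-0.0208,  0.3593,  2.0431, -0.    ,  0.7392,  1.6535]), array([ 0.1472,  0.4956,  1.6503, -0.    ,  0.9958,  1.8215])]
(-1, 0) [None, None]
```

```bash
python3 - <<'E'
from h import *
O=ori(0,1)
manip.move_to(W(-.103,.032,.20),O); st("above")
manip.servo_line(W(-.103,.032,.115),rate=.12); st("low")
snap("side","s1",(200,440,100,280),3)
snap("top","t1",(220,440,90,260),3)
z=.115
while z>.088:
    z-=.002; manip.servo_line(W(-.103,.032,z),rate=.03)
    f=F()
    if abs(f[2])>3: break
st("touch")
E
```

```text
above t2.42 [-0.1027  0.0325] 0.2001 F [-0.5416 -0.3704  0.4338] w 0.0855
low t3.27 [-0.1026  0.0322] 0.1154 F [0.2901 0.3416 0.2168] w 0.0855
touch t6.88 [-0.1029  0.032 ] 0.0887 F [-8.3811 -0.6111 27.8653] w 0.0856
```

View pics/s1.png

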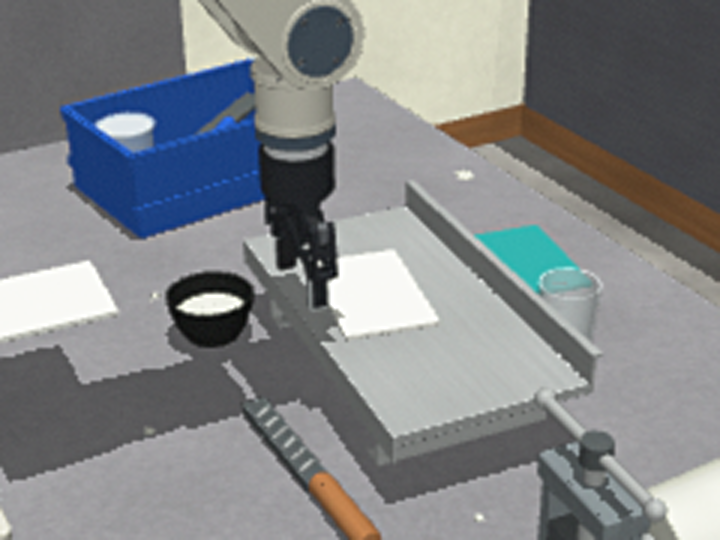

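View pics/t1.png

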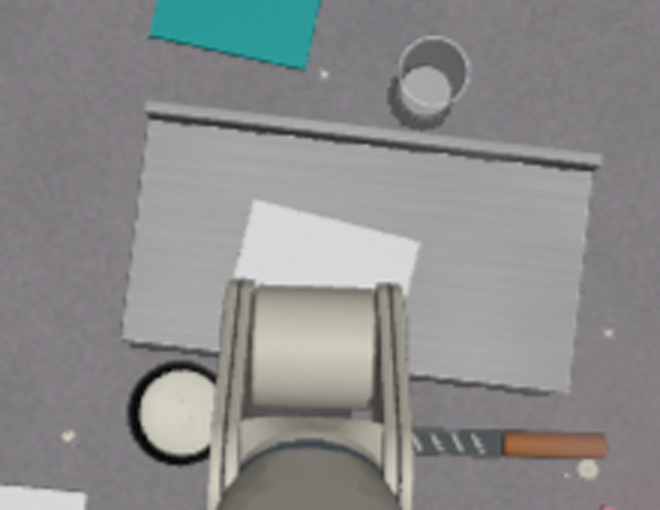

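```bash
python3 - <<'E'
from h import *
manip.servo_line(W(-.103,.032,.0905),rate=.03); st("up")
manip.servo_line(W(-.018,.032,.0905),rate=.06); st("pushed")
x=-.018
while x<0.004:
    x+=.002; manip.servo_line(W(x,.032,.0905),rate=.03)
    f=F()
    if f[0]<-6: break
st("wall")
snap("side","s2",(240,440,145,285),4)
c=snap("top","t2",(250,430,105,245),4)
E
```

```text
up t7.14 [-0.1029  0.032 ] 0.0905 F [-0.0104  0.7172  0.0338] w 0.0854
pushed t8.71 [-0.0182  0.032 ] 0.0905 F [ 0.0541 -0.1184 -0.4866] w 0.0859
wall t9.96 [-0.0099  0.032 ] 0.0901 F [-7.389   0.4314  4.3651] w 0.0852
```

View pics/s2.png

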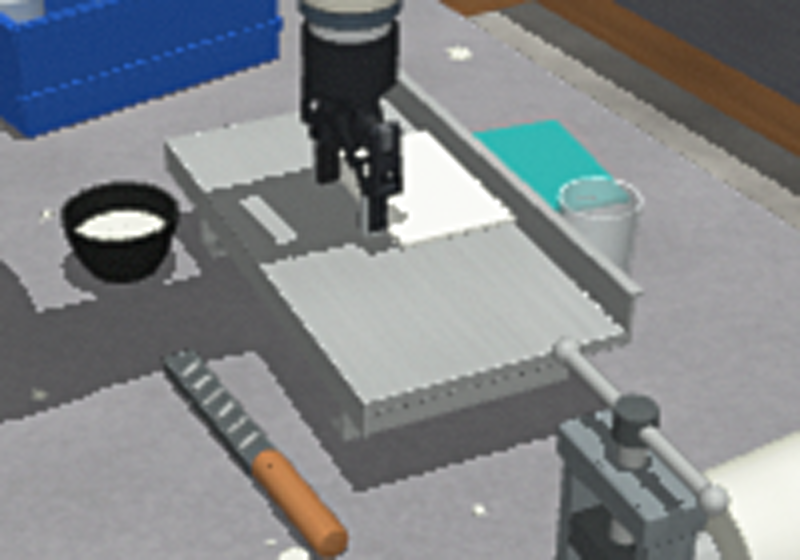

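View pics/t2.png

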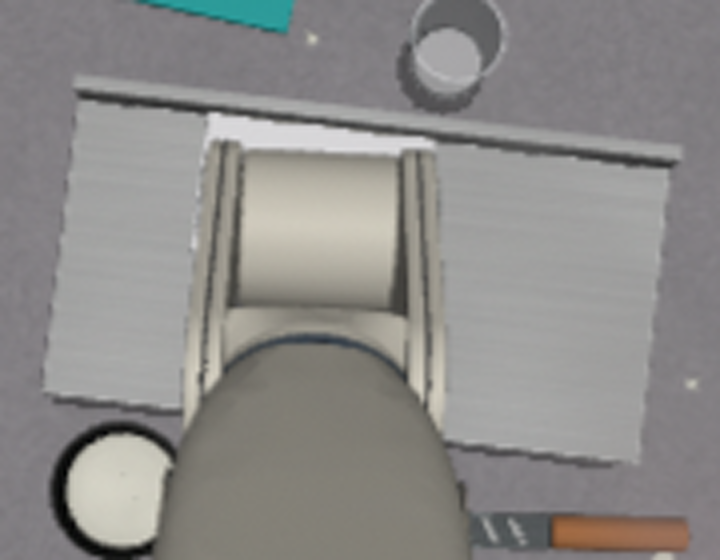

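```bash
python3 - <<'E'
from h import *
manip.servo_line(W(-.04,.032,.0910),rate=.1)
manip.servo_line(W(-.04,.032,.15),rate=.15)
manip.move_to(W(.047,.155,.16),ori(1,0)); manip.command_gripper(.055); st("re")
c=snap("top","t3",(250,430,105,245),4)
z=.110; manip.servo_line(W(.047,.155,z),rate=.1); st()
while z>.088:
    z-=.0015; manip.servo_line(W(.047,.155,z),rate=.03)
    if abs(F()[2])>3: break
st("touch")
snap("side","s3",(240,440,145,285),4)
E
```

```text
re t13.03 [0.047  0.1549] 0.1601 F [1.1166 0.2299 0.3487] w 0.0554
 t13.72 [0.0471 0.155 ] 0.1099 F [0.5313 0.6011 0.6321] w 0.055
touch t15.97 [0.0472 0.1551] 0.0981 F [-3.9502 -1.0977 13.3131] w 0.0551
```

View pics/t3.png

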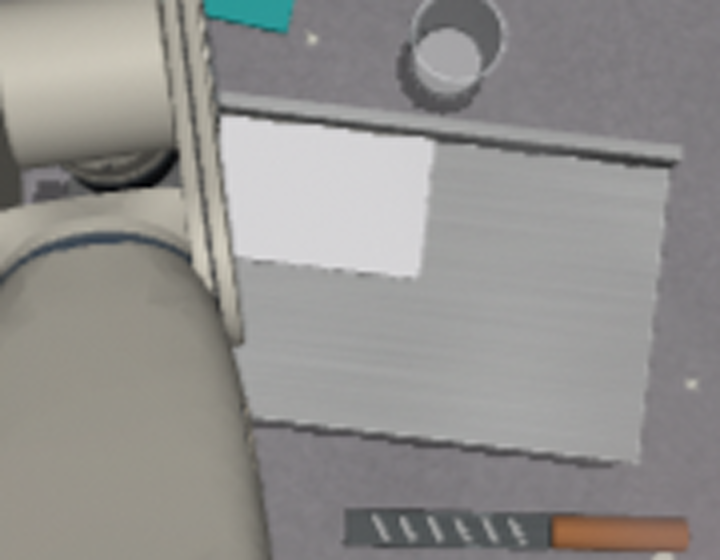

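View pics/s3.png

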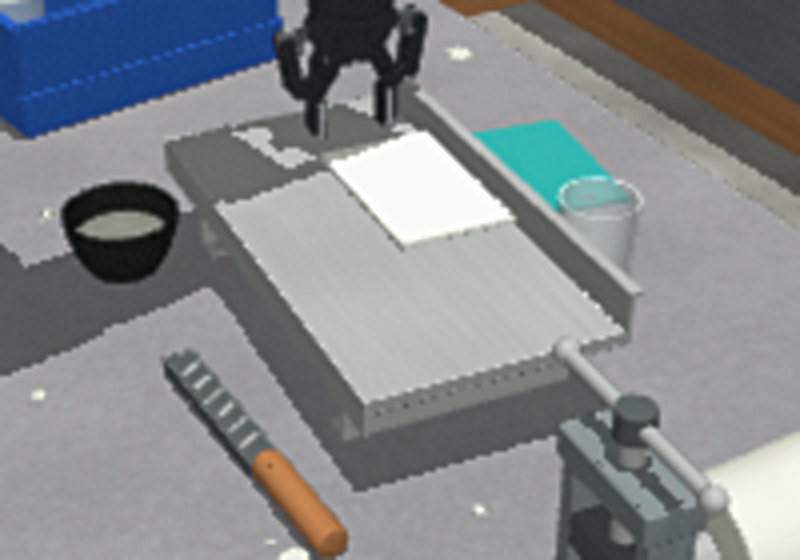

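```bash
python3 - <<'E'
from h import *
manip.servo_line(W(.047,.155,.1000),rate=.03); st("up")
manip.servo_line(W(.047,-.055,.1000),rate=.07); st("pushed")
snap("side","s4",(240,440,145,285),4)
c=snap("top","t4",(250,430,105,245),4)
E
```

```text
up t16.29 [0.047 0.155] 0.1 F [ 0.0125  0.5825 -0.0129] w 0.055
pushed t19.44 [ 0.0472 -0.0549] 0.1001 F [-1.2176  1.1848 -0.4363] w 0.0549
```

View pics/t4.png

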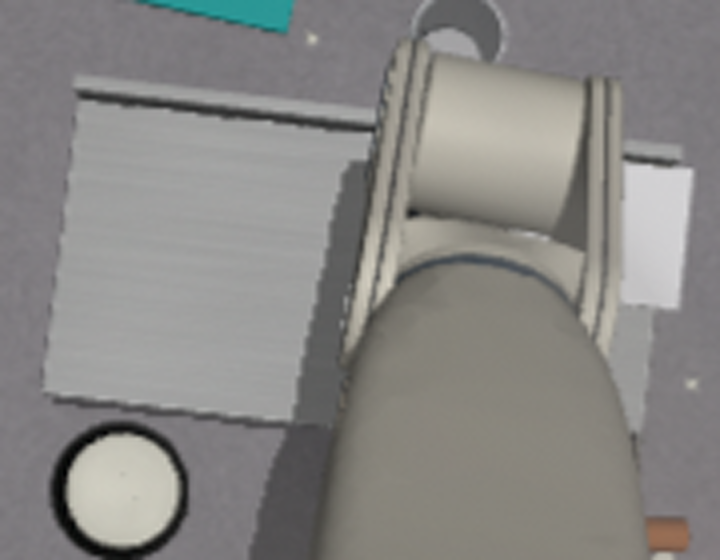

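View pics/s4.png

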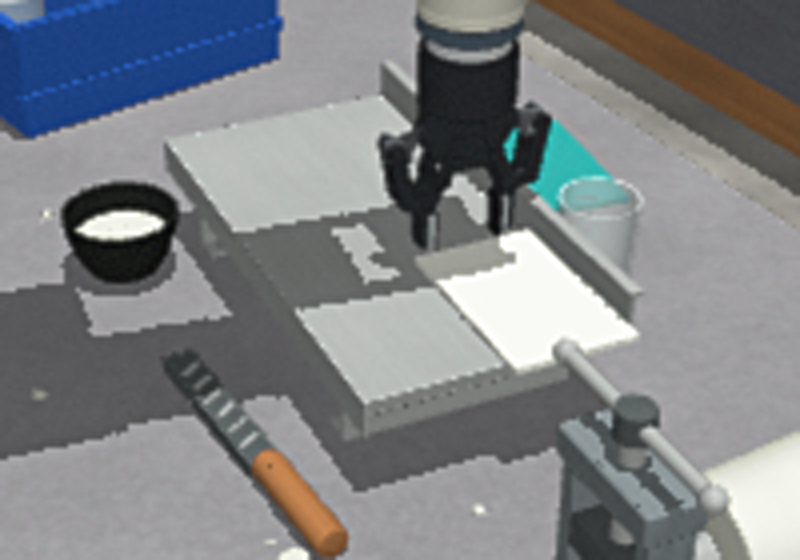

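```bash
python3 - <<'E'
from h import *
manip.servo_line(W(.047,-.0785,.1000),rate=.05); st("pushed")
manip.servo_line(W(.044,-.06,.1000),rate=.1)
manip.servo_line(W(.044,-.06,.16),rate=.15)
manip.move_to(W(.0,.08,.20),ori(1,0)); st("clear")
snap("side","s5",(240,440,145,285),4)
c=snap("top","t5",(250,430,105,245),4); bl(c)
E
```

```text
pushed t20.16 [ 0.047  -0.0789] 0.1 F [-0.0857  0.3219  1.2133] w 0.0549
clear t21.70 [-0.0004  0.0801] 0.1992 F [ 0.7486  0.119  -0.0767] w 0.0555
blank [ 0.0494 -0.1643] -0.0038197115 [0.146  0.0968]
```

View pics/t5.png

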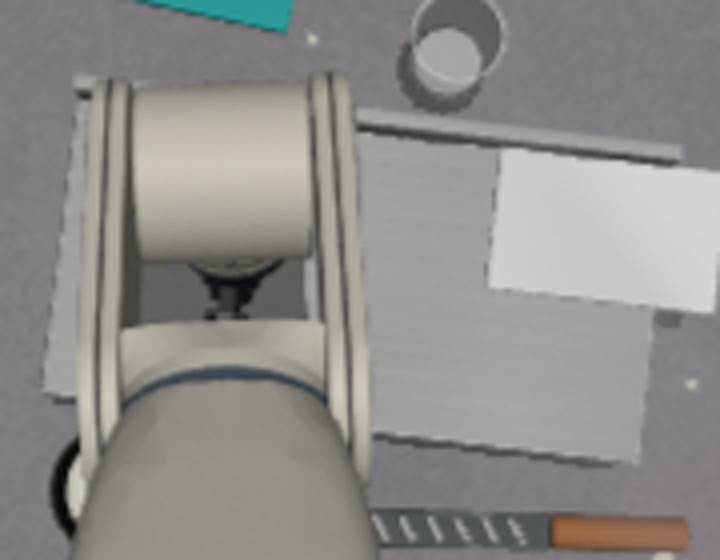

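View pics/s5.png

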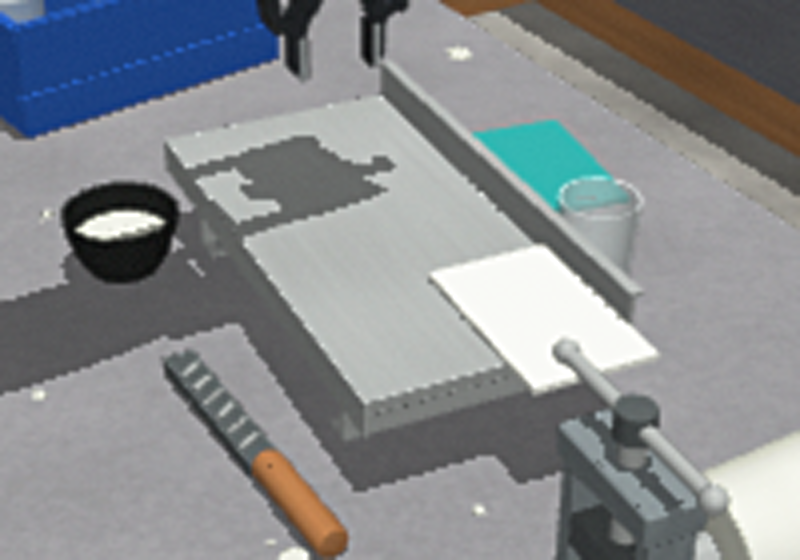

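```bash
python3 - <<'E'
from h import *
c=snap("top","t6",(340,450,120,220),6); bl(c,roi=(355,445,125,222))
p=proj(c,[W(.1,-.21,.08),W(-.11,-.21,.08),W(.1,-.25,.08)]); print(p)
E
```

```text
blank [ 0.0495 -0.1697] -0.0038197115 [0.1562 0.097 ]
[[417.4949 146.2634]
 [409.7961 220.5246]
 [431.6155 147.8877]]
```

View pics/t6.png

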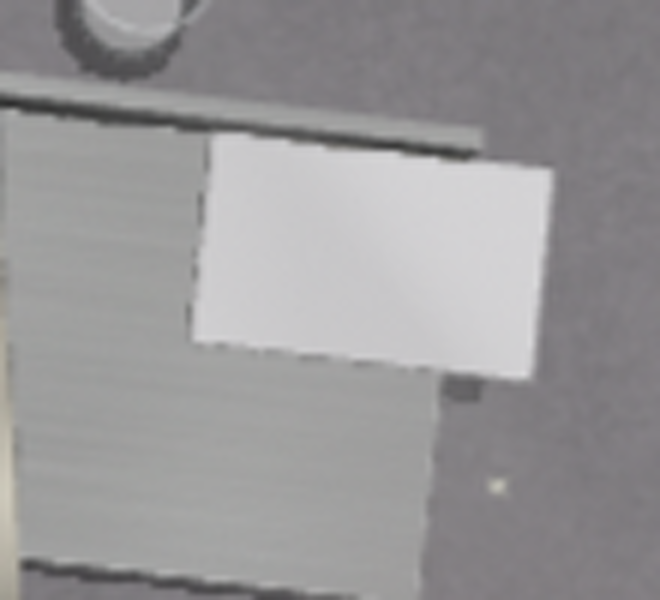

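```bash
python3 - <<'E'
from h import *
manip.hold(.3); st("end"); manip.sign_off()
E
```

```text
end t22.15 [0.0001 0.0794] 0.1998 F [-0.8387 -0.2634  0.9113] w 0.0547
the job is handed in; nothing more can be done
```

The blank is square against the back upstand, with about 40 mm of it sticking out over the shelf's end on the vice's side. I handed the job in at about 22 s; `sign_off` gives no verdict.

- **What I did:** With the fingers open I pushed the blank's front long edge until it seated on the upstand, at about 7 N. Then I pushed its short end with both fingers, sliding it along the upstand towards the vice. I backed the hand off and raised it clear.
- **Final position from the top camera:** in the ledge frame the blank is at x = 0.0495 m (needs above 0.044) and y = -0.170 m (needs -0.185 to -0.155), turned 0.004 rad. Its outline measured 156 × 97 mm against the true 160 × 100 mm, about a pixel short. No gap to the upstand shows in the picture.
- **Other checks:** The side view shows the blank lying flat. The bowl, beaker and rasp look unmoved in the pictures, though I did not re-measure them. The hand ended at TCP z = 0.20 m with about 1 N reading, which is the noise level.
- **Contact during probing:** Touching the fingertips down to find the shelf height peaked at a reading of 28 N, which was the fingers only and well under the limits.
- **Disagreement between cameras:** The two put the shelf about 6 mm apart along y and 2 mm in x. I relied mainly on the top view, where shelf and blank appear together and shared errors cancel.

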